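# Load a tube rack past the drop gate of a loading lane

## Task

Load the tube rack into its lane: with a fingertip press down the long bar beside the lane so that the hinged gate sinks below the lane floor, and keep holding it down while you push the rack from behind along the lane, past the gate, until it rests against the end stop; then let go so that the gate springs up behind it. Only push with the fingers: do not grip or lift the rack, do not let the gate touch it, and leave the cup, the small bottle and the marker pen where they stand.

Things in the scene. Friction and masses are not known exactly. Their poses are not given: they have to be found in the camera images.
- lane: Fixed grey lane on the worktop. Origin: on the worktop under the gate slot (y = 0), midway between the walls; y runs along the lane the way the rack is pushed, z up. Floor 34 mm above the worktop, y -215 to 165 mm. Inner width 52 mm; walls 4 mm thick, tops 45 mm above the worktop. The gate's press bar is on the -x side, its hinge on the +x side (x = 70 mm, up to 65 mm high).
- end_stop (a point): Centre of the end stop's face, at lane y = 152 mm, 54 mm above the worktop; a plate 60 mm wide, its top 70 mm above the worktop. The rack's front must come to rest against it.
- gate (a joint): Hinge of the sprung steel gate, axis along the lane. 0 = up: its 5 mm plate stands 9 to 20 mm above the lane floor (lane y -2.5 to 2.5 mm) and blocks the rack, which cannot push it open. 0.26 rad = pressed down to a hard stop; the plate is wholly below the floor from 0.22 rad on. The bar takes about 3 N to start and 5 N to hold fully down; the spring lifts it again when released.
- bar_top (a point): Middle of the top face of the gate's press bar: flat aluminium, 22 mm wide, 280 mm long along the lane (lane y -235 to 45 mm; this point at -95 mm), over about lane x -57 to -36 mm, clear of the wall. Top 84 mm above the worktop with the gate up, 54 mm (20 mm above the lane floor) fully pressed. It may be pressed anywhere, and a fingertip may slide along it.
- rack: Blue tube rack, 46 (x) x 136 (y) x 58 mm high, about 0.15 kg, loose on the lane floor before the gate, y nearly the lane's. Origin: centre of its underside. Flat end plates at y = -68 mm (rear, to push) and +68 mm. Three capped tubes fixed in its front half (y over 20 mm) reach 82 mm above its underside. Against the end stop its origin is at lane y = 84 mm, its rear 14 mm past the gate's middle.
- cup: Bystander: specimen cup with a red lid, 64 mm across, 74 mm high, on the worktop on the bar's side of the lane. Origin at the centre of its underside.
- small_bottle: Bystander: small white bottle with a green cap, 44 mm across, 80 mm high, on the worktop on the hinge side of the lane. Origin at the centre of its underside.
- pen: Bystander: marker pen with a blue cap, 132 mm long (its y), 13 mm high, lying on the worktop on the hinge side of the lane. Origin at the centre of its underside.

How it is judged:
By the outcome, as a careful person would: the job done as asked, in the order asked, and still so for the second after the job is handed in, with the robot touching nothing.
It also fails if it takes over 45 s, if anything falls off the work surface, if the arm or the gripper's body presses on something with over 40 N, if the wrist force passes 120 N, or if a joint passes its speed limit or range.

## Robot

A 7-joint arm with a two-finger parallel gripper is mounted at the origin on a cart in front of the work surface, level with it; the furniture and walls round the work are solid. World frame = base frame: x ahead of the robot, y to its left, z up, the work surface at z = 0. Lengths are in m, angles in rad, forces in N, time in s.
With the tool pointing down it reaches from about 0.4 to 0.85 m from the base axis. Payload 10.4 kg.
Tool frame: the origin (TCP) lies on the centre line of the jaws, within the pads' length; the fingertips stand 22 mm ahead of it and the grasp point (between the pads) lies 3 mm ahead of it; x points along the fingers, y is the direction in which the jaws open and shut, and the axes are right-handed (so a half turn about x gives the same grasp; the last joint's range is limited). The gripper opens to 87 mm and grips with 3 to 60 N. Pads are 19 mm wide; open, the fingers measure 117 mm over their backs; the gripper's body (75 mm by 190 mm) begins 51 mm behind the grasp point.
Start: joints at [1.104, 0.332, -0.065, 1.46, 0.022, 1.35, -0.088], TCP at [0.268, -0.564, 0.245] pointing down, gripper open.
Joint ranges: [-2.6, 2.6], [-0.5, 2.12], [-1.47, 1.34], [0.16, 2.42], [-1.27, 4.41], [0.06, 2.06], [-2.6, 2.6]. Speed limits (rad/s): [2.22, 2.22, 2.79, 2.79, 3.14, 3.14, 3.14].

## Interface

Orientations are given as a unit quaternion [x, y, z, w].
In Python, from bench import * gives the robot as it stands.
- The arm moves only by the tool arm_command, never from a script. Its argument "targets" is one flat list of numbers, 7 for each row, row after row: the turn, a rotation vector about the tool's x, y, z in units of 45 degrees (1.0 is 45 degrees), then the shift along the tool's x, y, z in units of 25 mm (1.0 is 25 mm), then the opening, from 0 (shut) to 1 (fully open). In form: [wx, wy, wz, tx, ty, tz, fingers, wx, wy, wz, tx, ty, tz, fingers, ...]. A call has 1 to 12 rows; each row shifts and turns the pose as measured when the row begins, along the tool's axes as they then stand; what a row does not reach is not made up. A row lasts 1/12 s, in which the tool goes at most 41.7 mm and 7.16 degrees, less where a joint would pass 70% of its speed; a pose out of reach is approached as far as the arm can. A call with a number of a shift or a turn outside -1 to 1 is refused whole. A call with a gripper value outside its range is refused whole. The fingers move at their own pace and stop on an object; "newtons" is the grip in N (left out, the last holds). Time passes only in rows, so rows that do not move let the fingers close. It gives the time, the measured TCP pose, the force and the opening at its end, in the units of the state.
- read_state(): the state, without advancing time (a new reading comes with each control period).
- camera(name): name is "scene" or "top" or "wrist"; returns the picture (400x640x3 uint8, red, green, blue); there is no depth.
- calibration(name): a dict with "camera_matrix" (3x3 intrinsics, pixels), "R" (3x3) and "t" (3): a world point X has camera coordinates R X + t; the wrist camera has in their place "tool_from_camera" (4x4, takes a point from camera to tool coordinates, whose origin is the TCP and whose axes are the tool frame's). Camera axes: x right, y down, z forward; pixel columns grow to the right and rows downward; lengths in m; the calibration is good to about 2 mm. A picture is of the moment at which its call begins: read the wrist's pose just before it. calibration takes no time and is no camera call.
- close_job(): hands the job in, once; it reports no verdict.
The state is a dict: "time": time; "joint_positions": joint angles; "joint_vel": joint speeds; "joint_torque": joint torques, N m; "ee_pos": TCP position; "eef_rot": TCP orientation; "ft_force": force on the tool from outside, world axes, zero at the start; "torque": the same for the moment, N m; "width": finger opening in m.
Only numpy, scipy, OpenCV 4.12 (cv2) and the standard library are available. Lean on these libraries where they do the work, as an engineer would, in place of code of your own. Each camera call takes 0.05 s, during which the arm holds its last target.

## Working session

There is one attempt and no reset: what is moved stays moved. The work goes in short steps, Python scripts to look and compute and a tool call to move; the robot and the scene stay as the last step left them, time stands still between calls to the robot, and variables do not carry over. Pictures are saved under pics/ and viewed, and the job is handed in when it is done.

Besides the shell and the picture viewer there is one more tool, called after "Call:" as a command line: name --argument value ..., lists and objects as JSON in quotes. arm_command: Moves the arm, as the interface text tells. Shifts and turns lie within -1 to 1; 1 stands for 25 mm of shift or 45 degrees of turn. Its arguments: {"type":"object","properties":{"targets":{"type":"array","items":{"type":"number","minimum":-1,"maximum":1}},"newtons":{"type":"number"}},"required":["targets"]}

```bash
mkdir -p pics
python3 - <<'E'
from bench import *
import cv2
s=read_state();print(s)
for n in ("scene","top","wrist"):
    im=camera(n);cv2.imwrite(f"pics/{n}0.png",im[:,:,::-1])
    print(n,calibration(n))
E
```

```text
{'time': 0.0, 'joint_positions': array([ 1.10442859,  0.33285638, -0.06470025,  1.46095877,  0.02159302,
        1.34986474, -0.0884584 ]), 'joint_vel': array([-0.0015614 , -0.00157358,  0.0001021 , -0.00180151, -0.00039514,
        0.00022691,  0.00068815]), 'joint_torque': array([ 5.77857136e-04, -6.23233223e+01,  2.51409388e-02, -3.89893126e+01,
       -6.13650447e-02,  3.99681693e-02,  1.53530314e-04]), 'ee_pos': array([ 0.26818768, -0.56414452,  0.24375524]), 'eef_rot': array([-0.6896388 , -0.15610781,  0.68989483, -0.15515736]), 'ft_force': array([0.18965552, 0.06514626, 0.1926136 ]), 'torque': array([-0.02677284, -0.01162002,  0.01043961]), 'width': 0.08708180796186693}
scene {'camera_matrix': array([[424.85839759,   0.        , 312.25938214],
       [  0.        , 424.85839759, 195.58483938],
       [  0.        ,   0.        ,   1.        ]]), 'R': array([[-0.81255615, -0.5826962 , -0.0147527 ],
       [-0.22149389,  0.33208151, -0.9168764 ],
       [ 0.53915949, -0.74174592, -0.39889852]]), 't': array([0.52460346, 0.17431099, 0.66034066])}
top {'camera_matrix': array([[411.
[... 220 characters left out ...]
2026900e-01, -1.27618724e-02, -1.88309062e-01],
       [ 1.88301955e-01,  1.76700911e-03, -9.82109592e-01]]), 't': array([0.11604233, 0.59283001, 0.82930017])}
wrist {'camera_matrix': array([[284.52529579,   0.        , 320.61700517],
       [  0.        , 284.52529579, 198.61830366],
       [  0.        ,   0.        ,   1.        ]]), 'tool_from_camera': array([[ 3.70965278e-04, -2.52705654e-01,  9.67543133e-01,
        -1.40602232e-01],
       [ 9.99999671e-01,  7.91236161e-04, -1.76752125e-04,
         4.80175333e-04],
       [-7.20888853e-04,  9.67542881e-01,  2.52705864e-01,
        -6.89997303e-02],
       [ 0.00000000e+00,  0.00000000e+00,  0.00000000e+00,
         1.00000000e+00]])}
```

View pics/scene0.png

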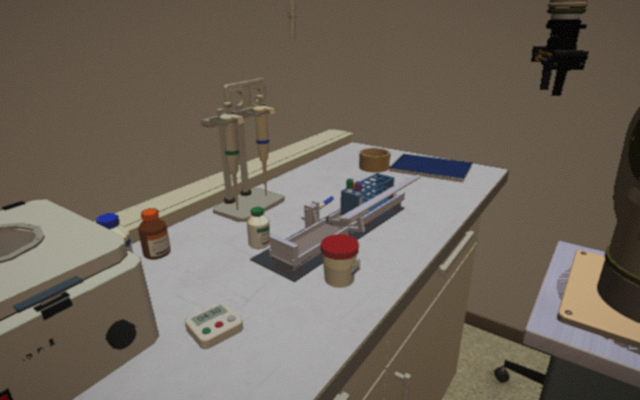

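View pics/top0.png

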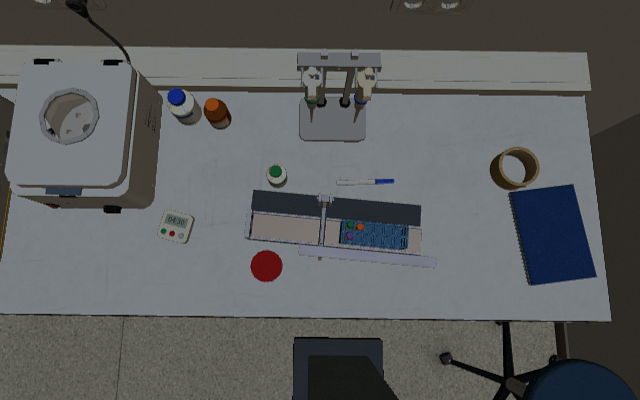

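View pics/wrist0.png

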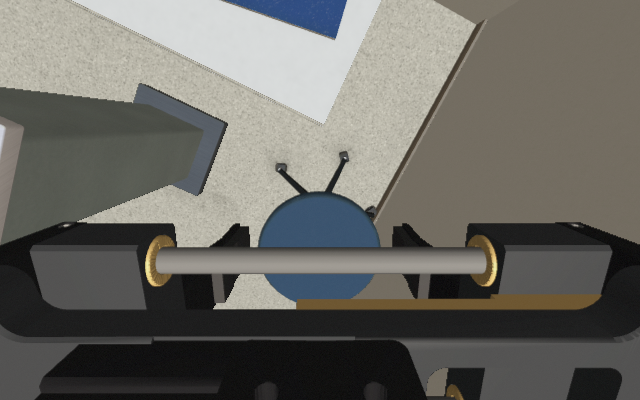

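The top view shows the lane running along +y world: end stop at about px (248,225), gate at (322,220), rack at (340-408,235), and bar from (300,250) to (435,262). The cup is at (266,265). I'll zoom in for measurements.

Run:
```python
import cv2
im=cv2.imread("pics/top0.png")[165:285,235:445]
cv2.imwrite("pics/topz.png",cv2.resize(im,None,fx=3.8,fy=3.8,interpolation=cv2.INTER_CUBIC))
im=cv2.imread("pics/scene0.png")[165:290,240:430]
cv2.imwrite("pics/scenez.png",cv2.resize(im,None,fx=4,fy=4,interpolation=cv2.INTER_CUBIC))
```

```text
(no output)
```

View pics/topz.png

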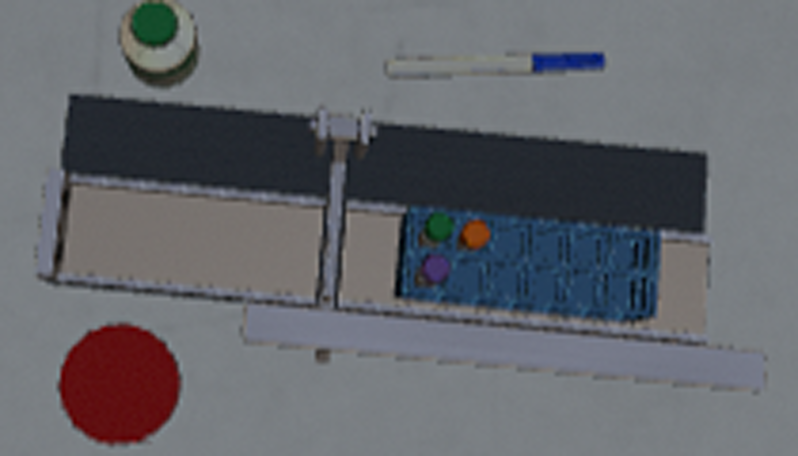

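View pics/scenez.png

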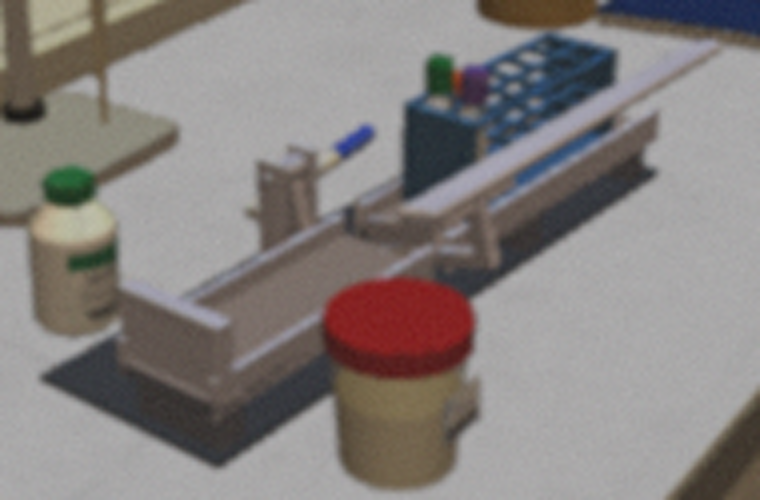

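```bash
cat > h.py <<'E'
import numpy as np
from bench import *
def ray(name,px,z):
    c=calibration(name);K=c["camera_matrix"];R=c["R"];t=c["t"]
    o=-R.T@t; d=R.T@np.linalg.solve(K,[px[0],px[1],1.]); return o+d*(z-o[2])/d[2]
E
python3 - <<'E'
from h import *
np.set_printoptions(precision=4,suppress=True)
f=lambda x,y:((x+.5)/3.8-.5+235,(y+.5)/3.8-.5+165)
for n,p,z in [("barLt",(245,305),.084),("barLb",(243,343),.084),("barRt",(766,350),.084),("barRb",(763,388),.084),
 ("rackFt",(406,205),.092),("rackFb",(398,297),.092),("rackRt",(662,232),.092),("rackRb",(656,320),.092),
 ("wallL_t",(68,178),.045),("wallL_b",(55,282),.045),("wallR_t",(709,236),.045),("wallR_b",(705,338),.045),("stopT",(52,170),.07),("stopB",(40,277),.07),("stopTr",(62,172),.07),("stopBr",(52,280),.07),
 ("gate_t",(340,160),.054),("gate_b",(327,300),.054),("cup",(120,384),.074),("cupR",(181,384),.074)]:
    print(n,ray("top",f(*p),z)[:2])
L=[ray("top",f(*p),.084)[:2] for p in [(245,305),(243,343),(766,350),(763,388)]]
a=(L[0]+L[1])/2;b=(L[2]+L[3])/2;d=a-b
print("bar len",np.linalg.norm(d),"dir",d/np.linalg.norm(d),"yaw deg",np.degrees(np.arctan2(-d[0],d[1])),"mid",(a+b)/2)
s=read_state()
from scipy.spatial.transform import Rotation as Ro
print(Ro.from_quat(s["eef_rot"]).as_matrix())
E
```

```text
barLt [0.4825 0.1433]
barLb [0.4623 0.144 ]
barRt [ 0.4622 -0.135 ]
barRb [ 0.4422 -0.1325]
rackFt [0.5366 0.0575]
rackFb [0.4873 0.0619]
rackRt [ 0.5238 -0.0797]
rackRb [ 0.4769 -0.0749]
wallL_t [0.5559 0.2464]
wallL_b [0.4967 0.2514]
wallR_t [ 0.5275 -0.1175]
wallR_b [ 0.4702 -0.1131]
stopT [0.5566 0.2519]
stopB [0.4973 0.2561]
stopTr [0.5555 0.2463]
stopBr [0.4958 0.2494]
gate_t [0.5669 0.0918]
gate_b [0.488  0.0986]
cup [0.4401 0.21  ]
cupR [0.4405 0.1772]
bar len 0.278181637556875 dir [0.0726 0.9974] yaw deg -4.164961683950677 mid [0.4623 0.005 ]
[[-0.0005  0.4294 -0.9031]
 [ 0.0009 -0.9031 -0.4294]
 [-1.     -0.001   0.    ]]
```

Call:
arm_command --targets '[-0.155, 0, 0, 0, 0, 0, 0.41, -0.155, 0, 0, 0, 0, 0, 0.41, -0.155, 0, 0, 0, 0, 0, 0.41, -0.155, 0, 0, 0, 0, 0, 0.41, -0.155, 0, 0, 0, 0, 0, 0.41, -0.155, 0, 0, 0, 0, 0, 0.41, -0.155, 0, 0, 0, 0, 0, 0.41, -0.155, 0, 0, 0, 0, 0, 0.41, -0.1, 0, 0, 0, 0, 0, 0.41, 0, 0, 0, 0, 0, 0, 0.41]'

```text
time: 0.98
ee_pos: [0.2675, -0.5627, 0.2402]
eef_rot: [0.511, 0.493, -0.509, 0.487]
ft_force: [-0.2, -0.6, 0.9]
width: 0.0371
```

```bash
cat >> h.py <<'E'
from scipy.spatial.transform import Rotation as Ro
np.set_printoptions(precision=4,suppress=True)
O=np.array([.5152,.0963,0]);u=np.array([.0741,.9972,0]);v=np.array([.9972,-.0741,0])
def st():
    s=read_state();M=Ro.from_quat(s["eef_rot"]).as_matrix();p=s["ee_pos"]
    r=p-O
    print("t %.2f"%s["time"],"lane xyz mm",np.array([r@v,r@u,p[2]])*1e3,"F",s["ft_force"],"w",s["width"])
    yaw=np.degrees(np.arctan2(M[1,1],M[0,1]));print("tool y ang",yaw,"want -4.25","tool x",M[:,0],"q",s["joint_positions"])
    return s,M
def need(l,M,p):
    g=O+l[0]*v+l[1]*u+np.array([0,0,l[2]]);d=M.T@(g-p);print("shift tool units",d/.025)
E
python3 -c "
from h import *
s,M=st();need([-.023,-.195,.180],M,s['ee_pos'])"
```

```text
t 0.98 lane xyz mm [-198.1948 -675.4643  240.1991] F [-0.1863 -0.6476  0.9486] w 0.037119042585427135
tool y ang -2.298806905906202 want -4.25 tool x [-0.0038  0.0069 -1.    ] q [ 1.218   0.3445 -0.2113  1.4577  0.0722  1.3549  0.9626]
shift tool units [  2.5047   7.6681 -18.9542]
```

Call:
arm_command --targets '[0.045, 0, 0, 0.05, 0.4, -1, 0.41, 0, 0, 0, 0.05, 0.4, -1, 0.41, 0, 0, 0, 0.05, 0.4, -1, 0.41, 0, 0, 0, 0.05, 0.4, -1, 0.41, 0, 0, 0, 0.05, 0.4, -1, 0.41, 0, 0, 0, 0.05, 0.4, -1, 0.41, 0, 0, 0, 0.05, 0.4, -1, 0.41, 0, 0, 0, 0.05, 0.4, -1, 0.41, 0, 0, 0, 0.05, 0.4, -1, 0.41, 0, 0, 0, 0.05, 0.4, -1, 0.41, 0, 0, 0, 0, 0, 0, 0.41]'

```text
time: 1.9
ee_pos: [0.3912, -0.3122, 0.2254]
eef_rot: [0.529, 0.473, -0.528, 0.466]
ft_force: [0.5, -0.4, -0.2]
width: 0.0355
```

```bash
python3 -c "
from h import *
s,M=st();need([-.023,-.195,.180],M,s['ee_pos'])"
```

```text
t 1.90 lane xyz mm [ -93.4198 -416.5293  225.4353] F [ 0.495  -0.4134 -0.2468] w 0.03550290978651887
tool y ang -6.794267969626777 want -4.25 tool x [-0.0065  0.0089 -0.9999] q [ 0.9571  0.102  -0.3941  1.7841  0.0367  1.2737  0.4351]
shift tool units [ 1.8717  2.4345 -8.9639]
```

Call:
arm_command --targets '[-0.05, -0.01, 0.01, 0.15, 0.25, -1, 0.41, 0, 0, 0, 0.15, 0.25, -1, 0.41, 0, 0, 0, 0.15, 0.25, -1, 0.41, 0, 0, 0, 0.15, 0.25, -1, 0.41, 0, 0, 0, 0.15, 0.25, -1, 0.41, 0, 0, 0, 0.15, 0.25, -1, 0.41, 0, 0, 0, 0.15, 0.25, -1, 0.41, 0, 0, 0, 0.15, 0.25, -0.8, 0.41, 0, 0, 0, 0, 0, 0, 0.41, 0, 0, 0, 0, 0, 0, 0.41]'

```text
time: 2.73
ee_pos: [0.4612, -0.1134, 0.1942]
eef_rot: [0.526, 0.472, -0.526, 0.473]
ft_force: [-0.3, -1.2, -0.5]
width: 0.0355
```

```bash
python3 -c "
from h import *
s,M=st();need([-.023,-.195,.180],M,s['ee_pos'])
import cv2
for n in ('top','wrist','scene'): cv2.imwrite(f'pics/{n}1.png',camera(n)[:,:,::-1])"
```

```text
t 2.73 lane xyz mm [ -38.2807 -213.0657  194.1676] F [-0.2966 -1.1937 -0.5393] w 0.03545389019301085
tool y ang -6.110220843333692 want -4.25 tool x [ 0.0016 -0.0007 -1.    ] q [ 0.7225  0.0756 -0.5955  1.8857  0.0461  1.1919  0.0048]
shift tool units [ 0.5673  0.5866 -0.7432]
```

View pics/wrist1.png

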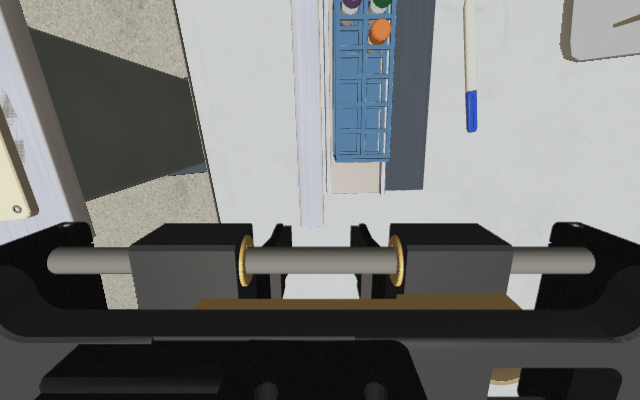

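View pics/scene1.png

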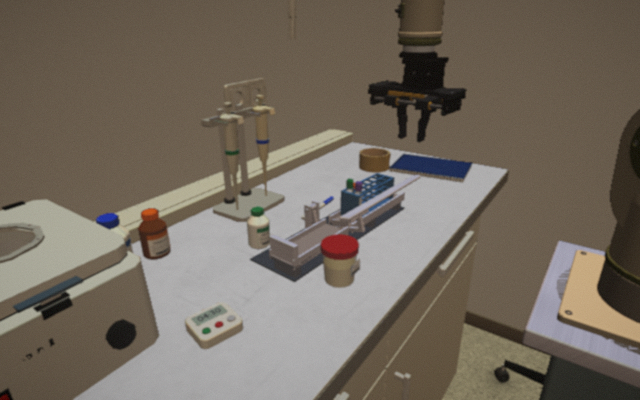

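Run:
```python
from h import *
s,M=st();p=s["ee_pos"];c=calibration("wrist");T=c["tool_from_camera"];K=c["camera_matrix"]
def w(px,z):
    d=M@T[:3,:3]@np.linalg.solve(K,[*px,1.]);o=p+M@T[:3,3];X=o+d*(z-o[2])/d[2]-O;return np.array([X@v,X@u])*1e3
for n,q,z in [("barL",(301,226),.084),("barR",(324,226),.084),("bar mid L",(293,60),.084),("bar mid R",(317,60),.084),("rackrL",(335,161),.092),("rackrR",(388,161),.092),("laneL",(328,193),.045),("laneR",(384,193),.045)]: print(n,w(q,z))
```

```text
t 2.88 lane xyz mm [ -38.413  -214.4736  194.3691] F [-0.5129  0.7511  0.1342] w 0.03582318647429341
tool y ang -6.179047424865747 want -4.25 tool x [ 0.0019 -0.001  -1.    ] q [ 0.7242  0.0753 -0.5942  1.8855  0.0461  1.192   0.0065]
barL [ -56.8434 -237.3877]
barR [ -35.3545 -238.1011]
bar mid L [-56.1447 -95.0497]
bar mid R [-36.7508 -95.6865]
rackrL [ -24.2271 -176.7332]
rackrR [  20.9594 -178.2262]
laneL [ -30.0234 -215.9045]
laneR [  28.621  -217.8465]
```

Call:
arm_command --targets '[-0.05, 0, 0, 0, 0.3, -0.4, 0.41, 0, 0, 0, 0, 0.4, -0.3, 0.41, 0, 0, 0, 0.5, 0, 0, 0.41, 0, 0, 0, 0.7, 0, 0, 0.41, 0, 0, 0, 0.7, 0, 0, 0.41, 0, 0, 0, 0.5, 0, 0, 0.41, 0, 0, 0, 0, 0, 0, 0.41, 0, 0, 0, 0, 0, 0, 0.41]'

```text
time: 3.55
ee_pos: [0.4847, -0.1017, 0.1341]
eef_rot: [0.518, 0.481, -0.515, 0.485]
ft_force: [0.2, 0.3, -0.1]
width: 0.036
```

```bash
python3 -c "
from h import *
s,M=st();need([-.023,-.198,.110],M,s['ee_pos'])"
```

```text
t 3.55 lane xyz mm [ -15.7503 -199.6849  134.0817] F [ 0.2178  0.2998 -0.1133] w 0.035993101371896215
tool y ang -3.8228823233099245 want -4.25 tool x [ 0.0066 -0.0024 -1.    ] q [ 0.6757  0.1909 -0.6092  1.9104  0.1263  1.0706 -0.0518]
shift tool units [ 0.9611 -0.2959 -0.0723]
```

Call:
arm_command --targets '[0.01, 0, -0.01, 0.3, -0.28, 0, 0.41, 0, 0, 0, 0.4, 0, 0, 0.41, 0, 0, 0, 0, 0, 0, 0.41, 0, 0, 0, 0, 0, 0, 0.41]'

```text
time: 3.88
ee_pos: [0.4783, -0.1019, 0.1169]
eef_rot: [-0.518, -0.48, 0.519, -0.482]
ft_force: [-0.2, 0.6, -0.2]
width: 0.0357
```

```bash
python3 -c "
from h import *
s,M=st();need([-.023,-.198,.076],M,s['ee_pos'])
import cv2
for n in ('top','scene'): cv2.imwrite(f'pics/{n}2.png',cv2.resize((camera(n)[165:285,235:475] if n=='top' else camera(n)[100:250,280:480])[:,:,::-1],None,fx=3.3,fy=3.3,interpolation=cv2.INTER_CUBIC))"
```

```text
t 3.88 lane xyz mm [ -22.0856 -200.3493  116.9416] F [-0.2232  0.5603 -0.243 ] w 0.035748351024087785
tool y ang -4.332592015887849 want -4.25 tool x [ 0.0005 -0.0027 -1.    ] q [ 0.673   0.2036 -0.6058  1.9373  0.1371  1.0396 -0.0683]
shift tool units [ 1.6374 -0.0378 -0.0991]
```

View pics/scene2.png

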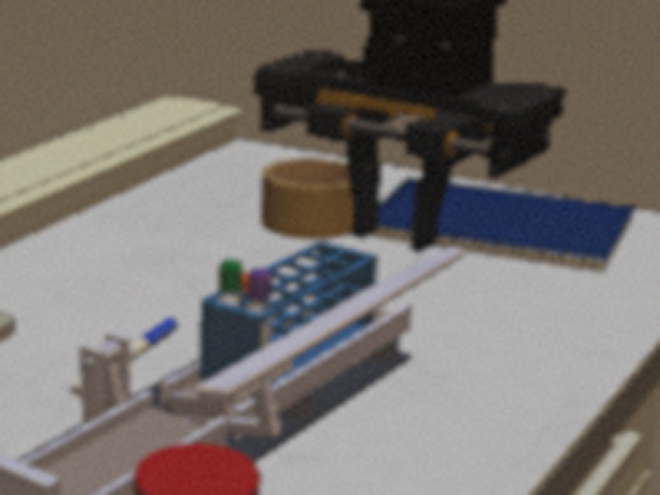

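View pics/top2.png

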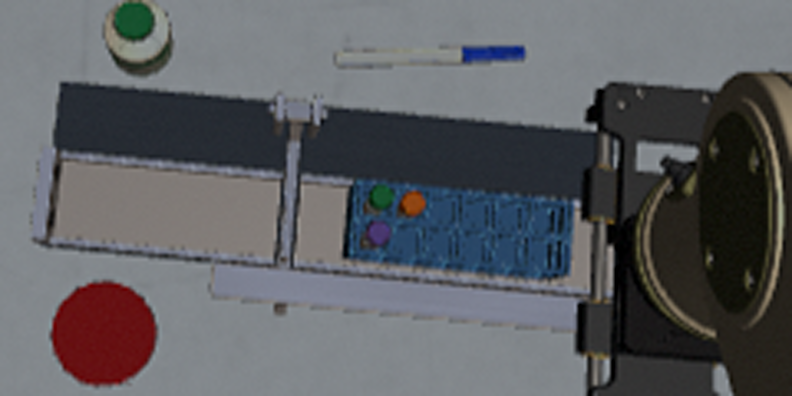

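Call:
arm_command --targets '[0, 0, 0, 0.4, 0, 0, 0.41, 0, 0, 0, 0.4, 0, 0, 0.41, 0, 0, 0, 0.4, 0, 0, 0.41, 0, 0, 0, 0.4, 0, 0, 0.41]'

```text
time: 4.32
ee_pos: [0.4801, -0.1024, 0.0767]
eef_rot: [0.519, 0.478, -0.518, 0.483]
ft_force: [-1.2, -0.0, 4.5]
width: 0.036
```

```bash
python3 -c "
from h import *
s,M=st();need([-.023,-.198,.076],M,s['ee_pos']);print(s['torque'])"
```

```text
t 4.32 lane xyz mm [ -20.3117 -200.734    76.7139] F [-1.2083 -0.0424  4.5057] w 0.03595924086241117
tool y ang -4.3413426755283355 want -4.25 tool x [ 0.0047 -0.0048 -1.    ] q [ 0.6543  0.2629 -0.5944  1.9706  0.1847  0.9545 -0.1066]
shift tool units [ 0.0275 -0.1078 -0.1101]
[ 0.1251  0.5129 -0.0071]
```

Call:
arm_command --targets '[0, 0, 0, 0.15, -0.08, 0, 0.41, 0, 0, 0, 0.15, -0.03, 0, 0.41, 0, 0, 0, 0.15, 0, 0, 0.41]'

```text
time: 4.57
ee_pos: [0.4808, -0.1026, 0.0728]
eef_rot: [-0.518, -0.476, 0.519, -0.485]
ft_force: [-34.1, 5.3, 84.2]
width: 0.0361
```

```bash
python3 -c "
from h import *
s,M=st();need([-.023,-.198,.076],M,s['ee_pos']);print(s['torque'])
import cv2
for n in ('top','scene'): cv2.imwrite(f'pics/{n}3.png',cv2.resize((camera(n)[165:285,235:475] if n=='top' else camera(n)[100:250,280:480])[:,:,::-1],None,fx=3.3,fy=3.3,interpolation=cv2.INTER_CUBIC))"
```

```text
t 4.57 lane xyz mm [ -19.546  -200.8519   72.8298] F [-34.14     5.3352  84.1506] w 0.03614417917496915
tool y ang -4.370733614196885 want -4.25 tool x [ 0.0065 -0.0099 -0.9999] q [ 0.649   0.2686 -0.5926  1.974   0.1955  0.945  -0.1175]
shift tool units [-0.1289 -0.1374 -0.1134]
[ 1.3887  9.434  -0.1139]
```

View pics/scene3.png

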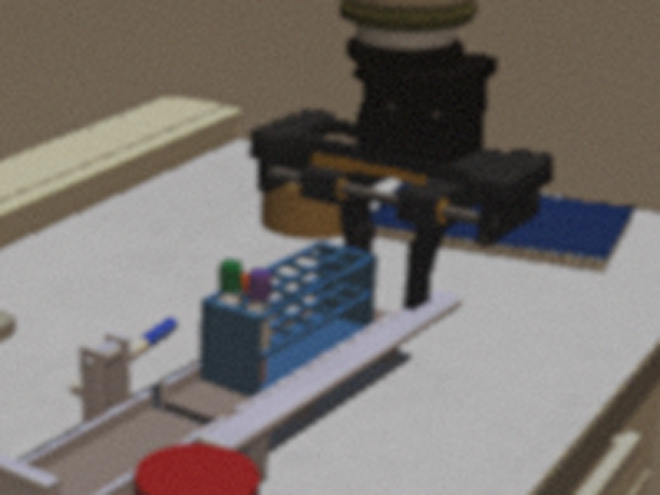

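View pics/top3.png

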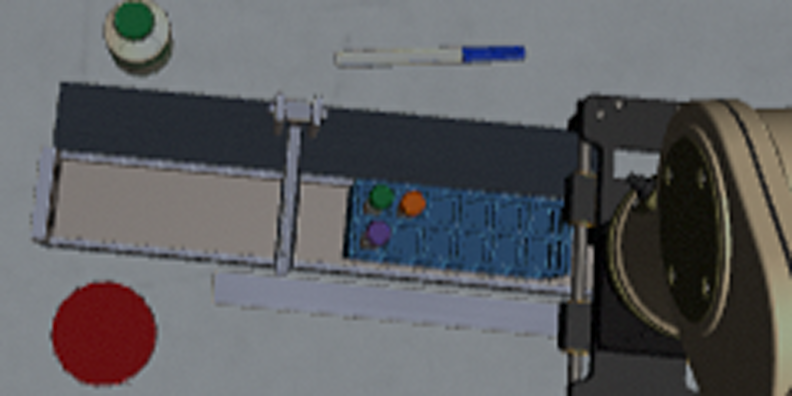

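Call:
arm_command --targets '[0, 0, 0, -0.06, 0, 0, 0.41]'

```text
time: 4.75
ee_pos: [0.4804, -0.1023, 0.0765]
eef_rot: [-0.517, -0.476, 0.52, -0.485]
ft_force: [-2.6, 0.8, 4.1]
width: 0.0357
```

```bash
python3 -c "
from h import *
s,M=st();print(s['torque'])"
```

```text
t 4.75 lane xyz mm [ -19.9863 -200.6342   76.5341] F [-2.5831  0.7612  4.0655] w 0.035739870762352986
tool y ang -4.351797615020861 want -4.25 tool x [ 0.0046 -0.0117 -0.9999] q [ 0.6488  0.2628 -0.5937  1.9711  0.1931  0.9544 -0.1165]
[0.1981 0.5702 0.0246]
```

Call:
arm_command --targets '[0, 0.014, -0.007, 0.03, -0.13, 0, 0.41, 0, 0, 0, 0.05, 0, 0, 0.41]'

```text
time: 4.92
ee_pos: [0.4788, -0.102, 0.076]
eef_rot: [0.519, 0.48, -0.518, 0.482]
ft_force: [-8.2, 0.9, 14.3]
width: 0.0355
```

```bash
python3 -c "
from h import *
s,M=st();print(s['torque'])"
```

```text
t 4.92 lane xyz mm [ -21.6002 -200.4829   75.9912] F [-8.1809  0.9128 14.3135] w 0.03546294168453781
tool y ang -4.308288565212178 want -4.25 tool x [ 0.0035 -0.0018 -1.    ] q [ 0.6565  0.2626 -0.5948  1.9728  0.1812  0.9539 -0.1026]
[ 0.1527  2.1204 -0.0112]
```

Call:
arm_command --targets '[0, 0, 0, 0.04, -0.02, -0.1, 0.41, 0, 0, 0, 0.04, -0.02, -0.15, 0.41, 0, 0, 0, 0.04, 0, -0.15, 0.41, 0, 0, 0, 0.04, 0, -0.15, 0.41]'

```text
time: 5.25
ee_pos: [0.4789, -0.1014, 0.0753]
eef_rot: [-0.516, -0.473, 0.525, -0.485]
ft_force: [-11.1, -10.6, 29.9]
width: 0.0356
```

```bash
python3 -c "
from h import *
s,M=st();print(s['torque'])"
```

```text
t 5.25 lane xyz mm [ -21.5775 -199.8707   75.2666] F [-11.1188 -10.5664  29.9095] w 0.03563600467213076
tool y ang -4.730235552006757 want -4.25 tool x [ 0.0024 -0.0211 -0.9998] q [ 0.6398  0.2612 -0.5918  1.976   0.2034  0.9533 -0.137 ]
[-2.5309  3.2789  0.2301]
```

Call:
arm_command --targets '[0, 0.02, 0, -0.01, 0, -0.2, 0.41, 0, 0.01, 0, 0.01, 0, -0.25, 0.41, 0, 0, 0, 0.015, 0, -0.25, 0.41]'

```text
time: 5.5
ee_pos: [0.4818, -0.0927, 0.0762]
eef_rot: [-0.522, -0.473, 0.522, -0.481]
ft_force: [-2.2, -8.1, 12.8]
width: 0.036
```

```bash
python3 -c "
from h import *
s,M=st();print(s['torque'])"
```

```text
t 5.50 lane xyz mm [ -19.3187 -190.9853   76.1564] F [-2.1933 -8.0738 12.8434] w 0.03596134188209857
tool y ang -5.0959243926282864 want -4.25 tool x [ 0.0077 -0.0087 -0.9999] q [ 0.6357  0.2614 -0.598   1.9743  0.19    0.9501 -0.1455]
[-1.8865  0.7048  0.1361]
```

Call:
arm_command --targets '[-0.02, 0.01, -0.008, 0.015, -0.07, -0.25, 0.41, 0, 0, 0, 0.015, -0.05, -0.25, 0.41, 0, 0, 0, 0.015, -0.02, -0.25, 0.41, 0, 0, 0, 0.015, 0, -0.25, 0.41]'

```text
time: 5.83
ee_pos: [0.4843, -0.0774, 0.0761]
eef_rot: [-0.519, -0.474, 0.52, -0.486]
ft_force: [-2.6, -11.2, 16.9]
width: 0.0362
```

```bash
python3 -c "
from h import *
s,M=st();print(s['torque'])
import cv2
for n in ('top','scene'): cv2.imwrite(f'pics/{n}4.png',cv2.resize((camera(n)[165:285,235:475] if n=='top' else camera(n)[100:250,280:480])[:,:,::-1],None,fx=3.3,fy=3.3,interpolation=cv2.INTER_CUBIC))"
```

```text
t 5.83 lane xyz mm [ -17.9576 -175.5225   76.0835] F [ -2.6208 -11.1533  16.8953] w 0.03617945078641618
tool y ang -4.556118215655074 want -4.25 tool x [ 0.0105 -0.0136 -0.9999] q [ 0.6106  0.2606 -0.6084  1.9771  0.199   0.9477 -0.1769]
[-2.3961  0.8531  0.1728]
```

View pics/scene4.png

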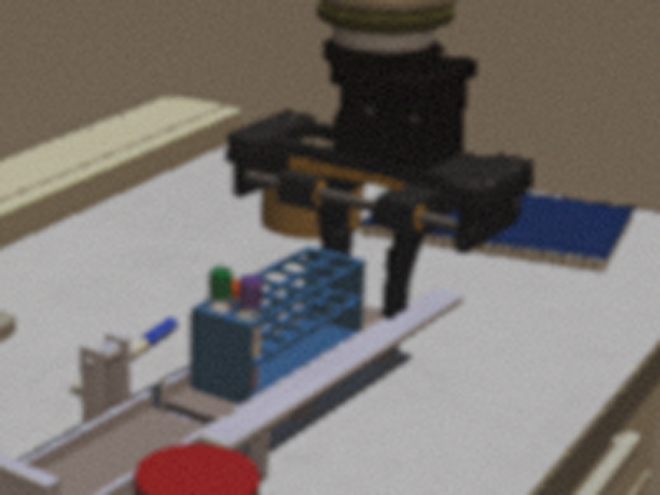

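View pics/top4.png

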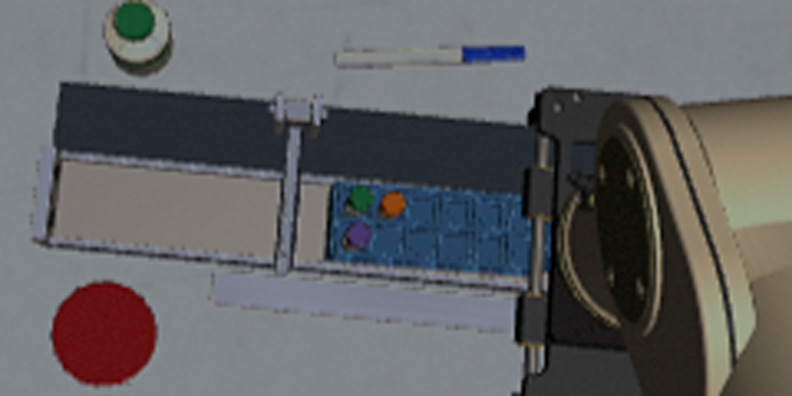

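Call:
arm_command --targets '[0, 0.015, -0.01, 0.01, -0.15, -0.25, 0.41, 0, 0, 0, 0.015, -0.12, -0.25, 0.41, 0, 0, 0, 0.015, -0.1, -0.25, 0.41]'

```text
time: 6.18
ee_pos: [0.4815, -0.0638, 0.0763]
eef_rot: [0.522, 0.473, -0.519, 0.484]
ft_force: [1.0, -8.3, 10.5]
width: 0.0357
```

```bash
python3 -c "
from h import *
s,M=st();print(s['torque'])"
```

```text
t 6.18 lane xyz mm [ -21.7793 -162.1538   76.3394] F [ 0.9915 -8.2767 10.486 ] w 0.035693113349594074
tool y ang -4.779821009116104 want -4.25 tool x [ 0.0137 -0.0085 -0.9999] q [ 0.5991  0.2499 -0.6191  1.9898  0.189   0.9416 -0.1987]
[-1.8979 -0.0818  0.1522]
```

Call:
arm_command --targets '[-0.01, 0.01, -0.015, 0.015, -0.05, -0.25, 0.41, 0, 0, 0, 0.015, -0.05, -0.25, 0.41, 0, 0.005, -0.005, 0.015, -0.05, -0.25, 0.41, 0, 0, 0, 0.015, -0.05, -0.25, 0.41, 0, 0, 0, 0.015, -0.05, -0.25, 0.41]'

```text
time: 6.6
ee_pos: [0.4835, -0.0434, 0.0762]
eef_rot: [0.521, 0.473, -0.52, 0.484]
ft_force: [-0.8, -11.2, 14.5]
width: 0.0358
```

```bash
python3 -c "
from h import *
s,M=st();print(s['torque'])"
```

```text
t 6.60 lane xyz mm [ -21.242  -141.6389   76.1831] F [ -0.7962 -11.1877  14.5382] w 0.03584261881581868
tool y ang -4.780802842270702 want -4.25 tool x [ 0.0106 -0.0107 -0.9999] q [ 0.5648  0.2541 -0.6308  1.9874  0.1977  0.9466 -0.249 ]
[-2.3499  0.4607  0.1699]
```

Call:
arm_command --targets '[-0.01, 0.01, -0.01, 0.015, -0.06, -0.3, 0.41, 0, 0, 0, 0.015, -0.06, -0.3, 0.41, 0, 0.005, -0.005, 0.015, -0.06, -0.3, 0.41, 0, 0, 0, 0.015, -0.06, -0.3, 0.41, 0, 0, 0, 0.015, -0.06, -0.3, 0.41, 0, 0, 0, 0.015, -0.06, -0.3, 0.41]'

```text
time: 7.1
ee_pos: [0.4862, -0.0126, 0.0763]
eef_rot: [-0.521, -0.47, 0.522, -0.486]
ft_force: [-0.8, -12.3, 14.7]
width: 0.0362
```

```bash
python3 -c "
from h import *
s,M=st();print(s['torque'])
import cv2
for n in ('top','scene'): cv2.imwrite(f'pics/{n}5.png',cv2.resize((camera(n)[165:285,235:475] if n=='top' else camera(n)[100:250,280:480])[:,:,::-1],None,fx=3.3,fy=3.3,interpolation=cv2.INTER_CUBIC))"
```

```text
t 7.10 lane xyz mm [ -20.8552 -110.7118   76.27  ] F [ -0.7896 -12.2962  14.6557] w 0.03616625950294274
tool y ang -4.9554474505876485 want -4.25 tool x [ 0.0147 -0.0181 -0.9997] q [ 0.5109  0.2565 -0.6478  1.9874  0.2143  0.9464 -0.3321]
[-2.5226  0.3565  0.2   ]
```

View pics/scene5.png

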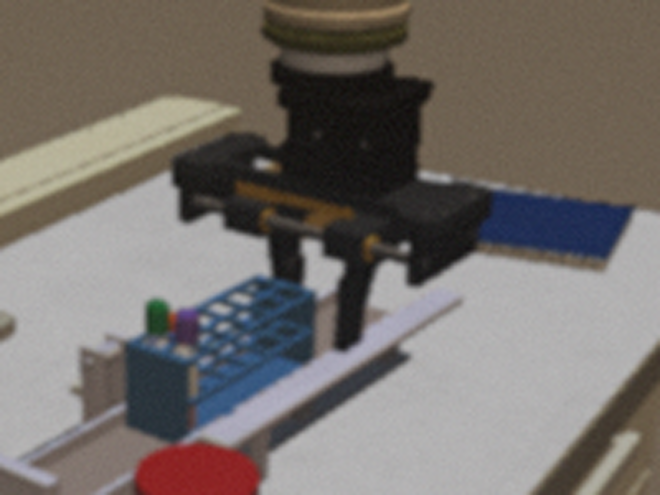

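View pics/top5.png

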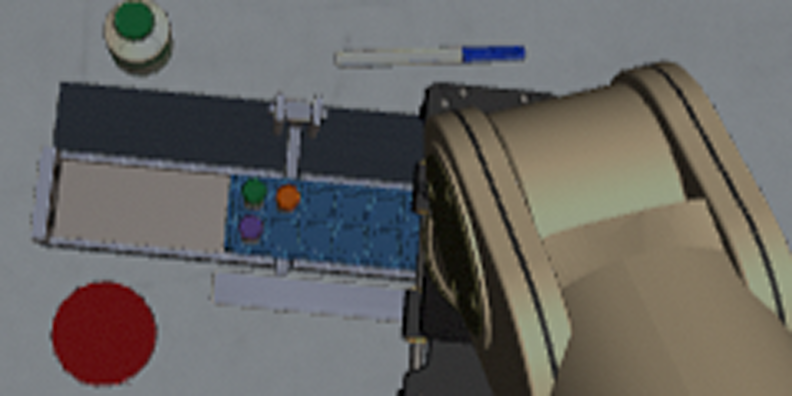

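Call:
arm_command --targets '[-0.015, 0.02, -0.015, 0.01, -0.06, -0.3, 0.41, 0, 0, 0, 0.015, -0.06, -0.3, 0.41, 0, 0.005, -0.005, 0.015, -0.06, -0.3, 0.41, 0, 0, 0, 0.015, -0.06, -0.3, 0.41, -0.01, 0.005, -0.005, 0.015, -0.06, -0.3, 0.41, 0, 0, 0, 0.015, -0.06, -0.3, 0.41, 0, 0, 0, 0.015, -0.06, -0.3, 0.41, 0, 0, 0, 0.015, -0.06, -0.3, 0.41]'

```text
time: 7.87
ee_pos: [0.49, 0.0291, 0.0762]
eef_rot: [-0.52, -0.471, 0.52, -0.488]
ft_force: [-0.1, -11.7, 16.6]
width: 0.0356
```

```bash
python3 -c "
from h import *
s,M=st();print(s['torque'])"
```

```text
t 7.87 lane xyz mm [-20.1117 -68.9156  76.2479] F [ -0.0626 -11.7039  16.5702] w 0.03556750347113132
tool y ang -4.640296621420739 want -4.25 tool x [ 0.0158 -0.0181 -0.9997] q [ 0.4422  0.2715 -0.6695  1.9751  0.2316  0.9525 -0.4242]
[-2.7782  0.3725  0.1389]
```

Call:
arm_command --targets '[-0.01, 0.02, -0.02, 0.01, -0.09, -0.3, 0.41, 0, 0.005, 0, 0.015, -0.09, -0.3, 0.41, 0, 0.005, -0.005, 0.015, -0.08, -0.3, 0.41, 0, 0, 0, 0.015, -0.07, -0.3, 0.41, -0.01, 0.005, -0.005, 0.015, -0.07, -0.3, 0.41, 0, 0, 0, 0.015, -0.07, -0.3, 0.41, 0, 0, 0, 0.015, -0.07, -0.3, 0.41, 0, 0, 0, 0.015, -0.07, -0.3, 0.41]'

```text
time: 8.53
ee_pos: [0.4918, 0.0706, 0.0762]
eef_rot: [0.52, 0.472, -0.52, 0.486]
ft_force: [-0.2, -12.9, 17.0]
width: 0.0355
```

```bash
python3 -c "
from h import *
s,M=st();print(s['torque'])
import cv2
for n in ('top','scene'): cv2.imwrite(f'pics/{n}6.png',cv2.resize((camera(n)[165:285,235:475] if n=='top' else camera(n)[120:270,250:450])[:,:,::-1],None,fx=3.3,fy=3.3,interpolation=cv2.INTER_CUBIC))"
```

```text
t 8.53 lane xyz mm [-21.3843 -27.3509  76.1804] F [ -0.2297 -12.8964  17.0333] w 0.035473633845541454
tool y ang -4.653489714744873 want -4.25 tool x [ 0.014  -0.0146 -0.9998] q [ 0.3735  0.2912 -0.688   1.9574  0.2462  0.9617 -0.5158]
[-2.8615  0.4188  0.2177]
```

View pics/scene6.png

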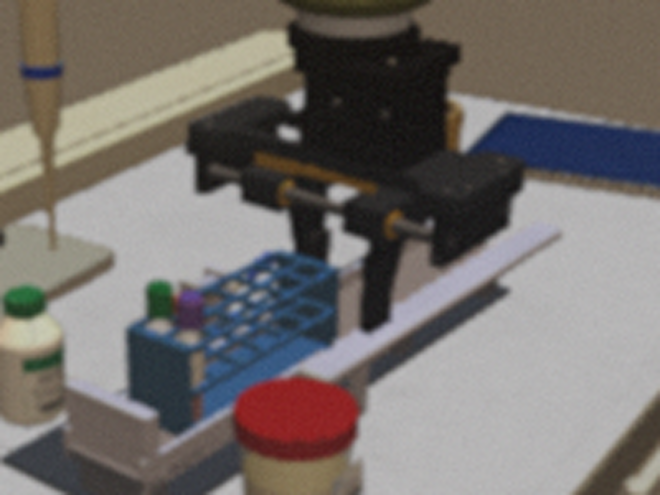

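View pics/top6.png

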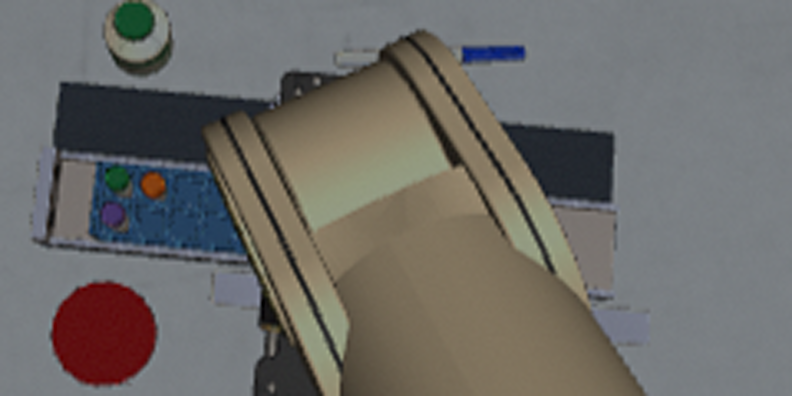

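Call:
arm_command --targets '[-0.01, 0.015, -0.015, 0.01, -0.07, -0.3, 0.41, 0, 0.005, 0, 0.015, -0.07, -0.3, 0.41, 0, 0.005, -0.005, 0.015, -0.07, -0.3, 0.41, 0, 0, 0, 0.015, -0.06, -0.25, 0.41, 0, 0, 0, 0.015, -0.05, -0.22, 0.41]'

```text
time: 9.05
ee_pos: [0.494, 0.0933, 0.0761]
eef_rot: [0.521, 0.474, -0.52, 0.484]
ft_force: [-2.7, -14.8, 20.6]
width: 0.0357
```

```bash
python3 -c "
from h import *
s,M=st();print(s['torque'])
import cv2
for n in ('top','scene'): cv2.imwrite(f'pics/{n}7.png',cv2.resize((camera(n)[190:280,235:345] if n=='top' else camera(n)[165:285,250:370])[:,:,::-1],None,fx=5,fy=5,interpolation=cv2.INTER_CUBIC))"
```

```text
t 9.05 lane xyz mm [-20.9164  -4.5482  76.0679] F [ -2.7463 -14.7702  20.6203] w 0.035689259150131984
tool y ang -4.7458135282484974 want -4.25 tool x [ 0.0104 -0.0096 -0.9999] q [ 0.336   0.3087 -0.6958  1.9401  0.2536  0.9698 -0.5631]
[-3.1358  0.8155  0.1821]
```

View pics/scene7.png

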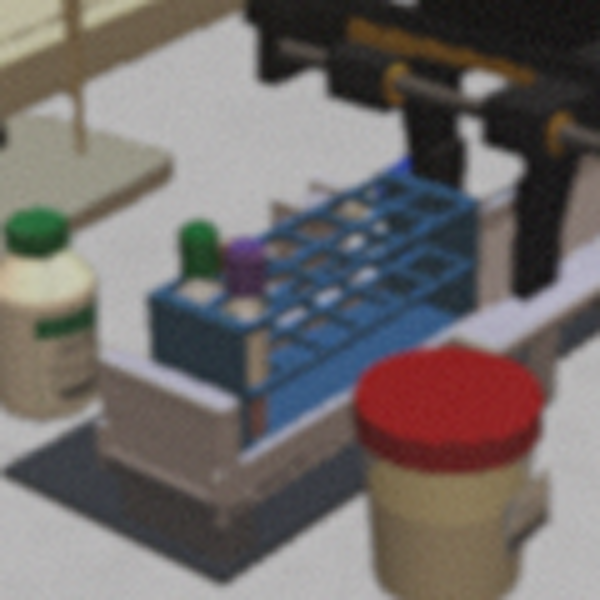

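View pics/top7.png

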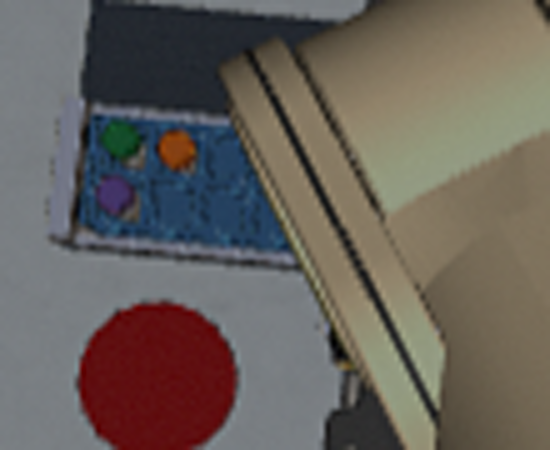

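Call:
arm_command --targets '[-0.01, 0.01, -0.01, 0.01, -0.05, -0.2, 0.41, 0, 0, 0, 0.012, -0.05, -0.2, 0.41]'

```text
time: 9.32
ee_pos: [0.495, 0.0982, 0.0761]
eef_rot: [-0.519, -0.476, 0.519, -0.484]
ft_force: [-1.1, -11.5, 18.6]
width: 0.0357
```

```bash
python3 -c "
from h import *
s,M=st();print(s['torque'])"
```

```text
t 9.32 lane xyz mm [-20.3145   0.3776  76.0607] F [ -1.0812 -11.4932  18.6149] w 0.03572010957829218
tool y ang -4.493879654444345 want -4.25 tool x [ 0.0066 -0.0079 -0.9999] q [ 0.3282  0.3159 -0.6973  1.9326  0.2551  0.9753 -0.5673]
[-2.8434  0.6162  0.1899]
```

Call:
arm_command --targets '[0, 0.005, 0, 0.01, -0.07, -0.2, 0.41, 0, 0, 0, 0.01, -0.06, -0.2, 0.41]'

```text
time: 9.48
ee_pos: [0.4951, 0.1, 0.076]
eef_rot: [-0.519, -0.472, 0.522, -0.484]
ft_force: [-6.2, -25.2, 26.8]
width: 0.0356
```

```bash
python3 -c "
from h import *
s,M=st();print(s['torque'])
import cv2
for n in ('top','scene'): cv2.imwrite(f'pics/{n}8.png',cv2.resize((camera(n)[190:280,235:345] if n=='top' else camera(n)[165:285,250:370])[:,:,::-1],None,fx=5,fy=5,interpolation=cv2.INTER_CUBIC))"
```

```text
t 9.48 lane xyz mm [-20.3074   2.2488  76.0366] F [ -6.2355 -25.1705  26.768 ] w 0.035632013303341564
tool y ang -4.875398053449245 want -4.25 tool x [ 0.009  -0.0154 -0.9998] q [ 0.3176  0.3161 -0.6953  1.932   0.264   0.9768 -0.5875]
[-5.2903  1.3775 -0.1789]
```

View pics/top8.png

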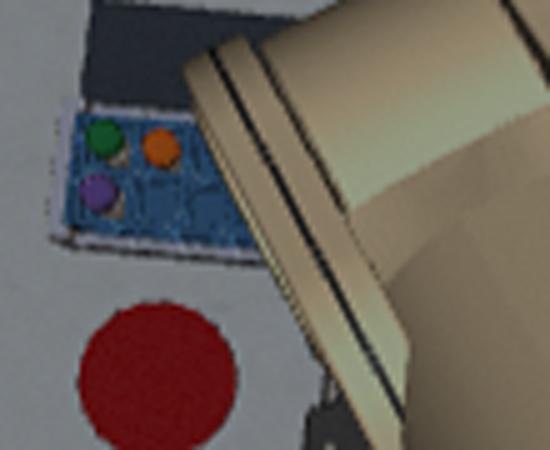

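View pics/scene8.png

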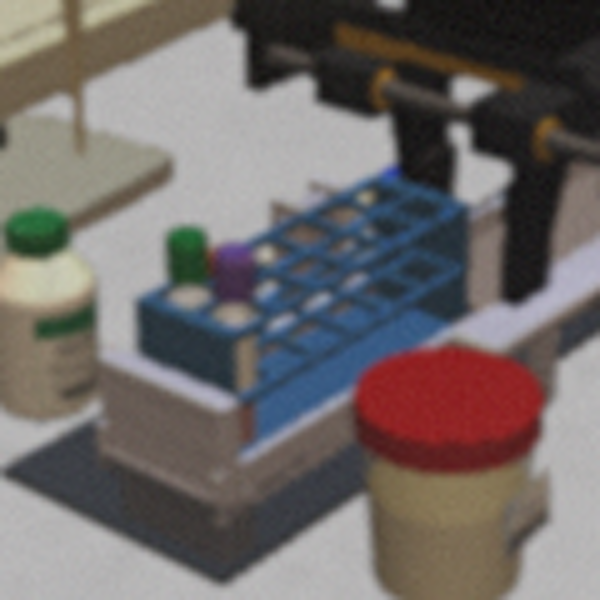

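Call:
arm_command --targets '[0, 0.005, 0, 0.01, -0.03, -0.2, 0.41]'

```text
time: 9.67
ee_pos: [0.4952, 0.1, 0.0759]
eef_rot: [-0.52, -0.47, 0.524, -0.484]
ft_force: [-10.5, -19.2, 27.3]
width: 0.0355
```

```bash
python3 -c "
from h import *
s,M=st();print(s['torque'])"
```

```text
t 9.67 lane xyz mm [-20.2128   2.2276  75.9303] F [-10.4789 -19.2415  27.291 ] w 0.03549345349903045
tool y ang -5.115191341349427 want -4.25 tool x [ 0.0082 -0.0186 -0.9998] q [ 0.3139  0.3171 -0.6935  1.9309  0.2672  0.9791 -0.5952]
[-4.1401  2.4451  0.0201]
```

Call:
arm_command --targets '[-0.015, 0.02, -0.01, 0.0, 0, 0.2, 0.41, 0, 0, 0, 0.015, 0, 0.2, 0.41, 0, 0, 0, 0.015, 0, 0.15, 0.41]'

```text
time: 9.92
ee_pos: [0.4964, 0.0894, 0.0762]
eef_rot: [0.521, 0.48, -0.516, 0.481]
ft_force: [-2.6, 9.3, 13.1]
width: 0.0355
```

```bash
python3 -c "
from h import *
s,M=st();print(s['torque'])"
```

```text
t 9.92 lane xyz mm [-18.2265  -8.3015  76.1989] F [-2.6088  9.2801 13.1311] w 0.035491945654529185
tool y ang -4.411453865836214 want -4.25 tool x [ 0.0067  0.0031 -1.    ] q [ 0.3528  0.3133 -0.6964  1.9349  0.2411  0.9695 -0.5329]
[ 2.004   0.8185 -0.1658]
```

Call:
arm_command --targets '[0, 0, 0, -0.1, -0.1, 0, 0.41, 0, 0, 0, -0.2, -0.05, 0, 0.41, 0, 0, 0, -0.2, 0, 0, 0.41, 0, 0, 0, -0.2, 0, 0, 0.41, 0, 0, 0, -0.2, 0, 0, 0.41, 0, 0, 0, -0.2, 0, 0, 0.41, 0, 0, 0, -0.2, 0, 0, 0.41, 0, 0, 0, -0.3, 0, 0, 0.41, 0, 0, 0, -0.5, 0, 0, 0.41, 0, 0, 0, -0.6, 0, 0, 0.41]'

```text
time: 10.75
ee_pos: [0.4914, 0.0893, 0.1433]
eef_rot: [0.521, 0.481, -0.517, 0.48]
ft_force: [0.2, -0.1, -0.3]
width: 0.0354
```

```bash
python3 -c "
from h import *
s,M=st();print(s['torque'])
import cv2
for n in ('top','scene'): cv2.imwrite(f'pics/{n}9.png',cv2.resize((camera(n)[190:280,235:345] if n=='top' else camera(n)[165:285,250:370])[:,:,::-1],None,fx=5,fy=5,interpolation=cv2.INTER_CUBIC))
cv2.imwrite('pics/wrist9.png',camera('wrist')[:,:,::-1])"
```

```text
t 10.75 lane xyz mm [-23.245   -8.7565 143.3327] F [ 0.172  -0.0607 -0.2969] w 0.03541130852452825
tool y ang -4.408719331000546 want -4.25 tool x [ 0.0032  0.0054 -1.    ] q [ 0.3951  0.2102 -0.7249  1.884   0.1512  1.0991 -0.4642]
[ 0.0434 -0.1022 -0.0073]
```

View pics/scene9.png

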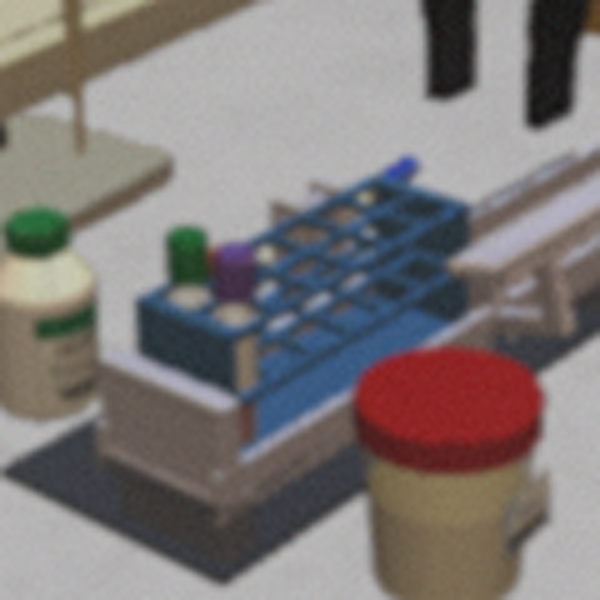

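View pics/wrist9.png

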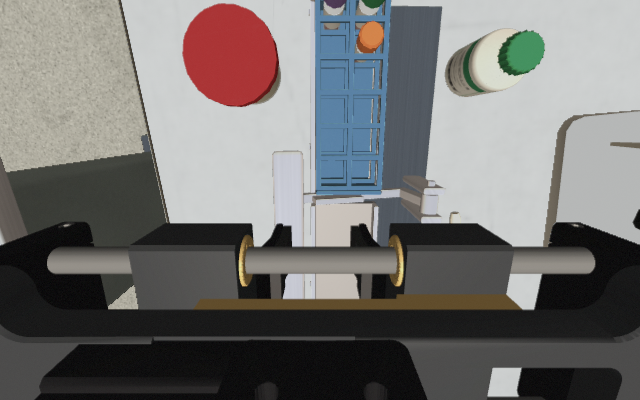

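The bar is up again, with its end at (455,265) in the scene crop. In the wrist view the gate arm at (315-400,197) stands behind the rack's rear at row 192. I'll move up and back so the top camera can check this.

Call:
arm_command --targets '[0, 0, 0, -0.8, 0, 0, 0.41, 0, 0, 0, -0.8, 0, 0.3, 0.41, 0, 0, 0, -0.4, 0, 0.8, 0.41, 0, 0, 0, 0, 0, 1, 0.41, 0, 0, 0, 0, 0, 1, 0.41, 0, 0, 0, 0, 0, 1, 0.41, 0, 0, 0, 0, 0, 1, 0.41, 0, 0, 0, 0, 0, 1, 0.41, 0, 0, 0, 0, 0, 1, 0.41, 0, 0, 0, 0, 0, 1, 0.41, 0, 0, 0, 0, 0, 0.5, 0.41, 0, 0, 0, 0, 0, 0, 0.41]'

```text
time: 11.9
ee_pos: [0.467, -0.1333, 0.1842]
eef_rot: [-0.517, -0.486, 0.519, -0.477]
ft_force: [0.8, 0.3, -0.6]
width: 0.0356
```

Run:
```python
from h import *
import cv2
s,M=st()
im=camera('top')[:,:,::-1].copy();cv2.imwrite('pics/top10.png',cv2.resize(im[165:285,235:445],None,fx=3.8,fy=3.8,interpolation=cv2.INTER_CUBIC))
i0=cv2.imread('pics/top0.png')
# bystanders: centroid shift by colour masks
for n,box,lo,hi in [("cup",(235,320,240,290),(0,120,40),(8,255,255)),("bottle",(255,300,155,190),(45,80,30),(85,255,255)),("pen",(330,400,172,192),(110,100,40),(130,255,255))]:
    for k in (i0,im):
        c=k[box[2]:box[3],box[0]:box[1]];m=cv2.inRange(cv2.cvtColor(c,cv2.COLOR_BGR2HSV),lo,hi);y,x=np.nonzero(m);print(n,len(x),x.mean()+box[0],y.mean()+box[2])
```

```text
t 11.90 lane xyz mm [ -31.028  -232.533   184.1782] F [ 0.7564  0.2981 -0.6184] w 0.03563915959402239
tool y ang -4.16633856376473 want -4.25 tool x [-0.0122  0.0077 -0.9999] q [ 0.7027  0.1191 -0.5443  1.8637  0.0602  1.1899  0.0655]
cup 334 265.4670658682635 265.9580838323353
cup 320 265.840625 265.515625
bottle 111 275.3963963963964 171.4144144144144
bottle 109 275.3669724770642 171.36697247706422
pen 79 383.746835443038 180.59493670886076
pen 78 383.8076923076923 180.56410256410257
```

View pics/top10.png

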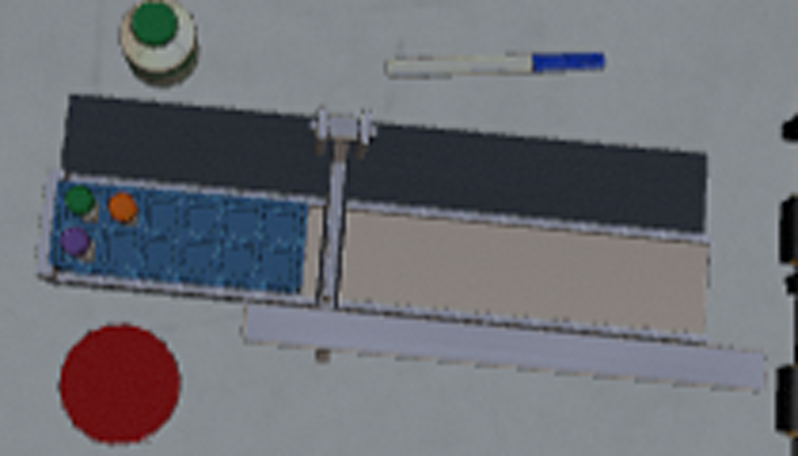

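Run:
```python
from h import *
f=lambda x,y:((x+.5)/3.8-.5+235,(y+.5)/3.8-.5+165)
for n,p,z in [("rear",(308,203),.092),("rear",(302,294),.092),("front",(57,180),.092),("front",(47,270),.092),("barL",(245,305),.084)]:
    X=ray("top",f(*p),z)-O; print(n,X@v*1e3,X@u*1e3)
```

```text
rear 20.717224892079408 15.49031805215611
rear -28.14706579660179 14.570176725462966
front 21.39016103053469 151.3591195099534
front -27.267559575644942 151.13368182356294
barL -36.04624867119908 44.47789268597598
```

The rack's rear is at lane y of about 15 mm and its front at about 151–152 mm, so it is against the stop. The bar and gate are up, and the bystanders are where they were. Handing in.

```bash
python3 -c "
from bench import *
print(close_job())"
```

```text
the job is handed in; nothing more can be done
None
```

The rack is loaded: it rests against the end stop with the gate sprung up behind it, and the job was handed in about 12 s into the 45 s limit. One finger pressed the bar to its hard stop and slid along it. The other pushed the rack's rear past the lowered gate until it met the stop. I then backed off about 10 mm with the bar still held, and lifted off so the gate could rise.

**Last checks:**
- **Rack position:** the top camera put its front at lane y of about 151 mm (stop at 152) and its rear at about 15 mm (expected 14). The small difference is within the roughly 2 mm camera calibration. A second push against the stop did not move it.
- **Gate:** the bar is back at its starting place in the picture, and the gate stands behind the rack.
- **Bystanders:** the cup, bottle and pen did not visibly move; each shifted by 0.6 px or less between the first and last pictures.
- **Robot:** it was touching nothing at hand-in.

**Things that did not go cleanly:**
- **Force peak:** on the first full press the wrist force reached about 91 N, under the 120 N limit, because I pushed the fingertip too far against the hard stop. I eased off at once, and it stayed at about 36 N or less in the readings after that.
- **Sideways drift:** the bar finger drifted a few millimetres toward the bar's inner edge at times, and I corrected it as it went. The height readings kept the gate below the floor the whole time the rack was passing.

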